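# Present the ship's keel to the inspection camera

### The arm

A 7-joint arm with a two-finger parallel gripper is mounted at the origin on the work surface. World frame = base frame: x ahead of the robot, y to its left, z up, the work surface at z = 0. Lengths are in m, angles in rad, forces in N, time in s.
With the tool pointing down it reaches from about 0.4 to 0.875 m from the base axis. Payload 19.3 kg.
Tool frame: the origin (TCP) lies on the centre line of the jaws, within the pads' length; the fingertips stand 8 mm ahead of it and the grasp point (between the pads) lies 11 mm behind it; z points along the fingers, y is the line along which they close (so a half turn about z gives the same grasp; the last joint's range is limited). The gripper opens to 85 mm and grips with 20 to 120 N. Pads are 22 mm wide; open, the fingers measure 114 mm over their backs; the gripper's body (76 mm by 85 mm) begins 54 mm behind the grasp point. The pads swing forward as they close: fully open they stand 13 mm farther back than shut.
Start: joints at [-1.338, 0.521, -0.036, 1.599, 0.021, 1.021, -0.113], TCP at [0.186, 0.597, 0.239] pointing down, gripper open.
Joint ranges: [-2.91, 2.91], [-0.3, 2.13], [-1.5, 1.42], [0.17, 2.43], [-1.26, 4.41], [0.16, 1.93], [-2.52, 2.52]. Speed limits (rad/s): [1.89, 1.89, 2.39, 2.39, 3.01, 3.01, 3.01].

### API

Orientations are given as [roll, pitch, yaw] about the fixed x, y, z axes, in that order (R = Rz(yaw) Ry(pitch) Rx(roll)).
In Python, from workcell import status, grab_frame, camera_params, bot, search_frame, silhouettes gives the robot as it stands.
- The arm moves only by the shell command python3 -m creep 'ROWS' [FORCE]. ROWS is JSON, a list of rows, each a list of 5 numbers: the shift along the tool's x, y, z in units of 60 mm (1.0 is 60 mm), then the turn about the tool's z in units of 8 degrees (1.0 is 8 degrees), then the opening, from 0 (shut) to 1 (fully open). In form: [[x, y, z, twist, hand], ...]. A call has 1 to 5 rows; each row is the pose to reach, as a shift and turn from the pose commanded when the call began, along the tool's axes at that moment; what a row does not reach only later rows make up. A row lasts 1/8 s, in which the tool goes at most 62.5 mm and 10.7 degrees, less where a joint would pass 70% of its speed; a pose out of reach is approached as far as the arm can. A call with a gripper value outside its range is refused whole. The fingers move at their own pace and stop on an object; FORCE is the grip in N (left out, the last holds). Time passes only in rows, so rows that repeat a pose let the fingers close. It gives the time, the measured TCP pose, the force, the opening and the grip force at its end, in the units of the state.
- status.observe(): the state, without advancing time (a new reading comes with each control period).
- grab_frame(name): name is "scene" or "top" or "wrist"; returns the picture (400x640x3 uint8, blue, green, red); there is no depth.
- camera_params(name): a dict with "K" (3x3 intrinsics, pixels), "rvec" (rotation vector, rad) and "tvec" (3), from world to camera coordinates, as OpenCV has them; the wrist camera has in their place "tool_from_camera" (4x4, takes a point from camera to tool coordinates, whose origin is the TCP and whose axes are the flange's). Camera axes: x right, y down, z forward; pixel columns grow to the right and rows downward; lengths in m; the calibration is good to about 2 mm. The wrist camera is an equidistant fisheye: a pixel r from the principal point sees the ray r / f radians off the axis. A picture is of the moment at which its call begins: read the wrist's pose just before it. camera_params takes no time and is no camera call.
- bot.job_done(): hands the job in; it is judged then, once.
Trained networks look in the newest picture that a camera, given by its name, has taken for a name from the list of things; names that differ only in an ending like _2 or _b are one class to them, and where a whole thing is asked for, a point or a joint stands for the part that bears it (a point fixed in the world has none). Each returns a list of dicts, best first, with "p" (0 to 1); they miss things now and then, are a little off and sometimes report something else, mostly with a low value. They report only what shows in the picture. A call takes as long as a camera call. They do not tell look-alikes from the thing itself.
- search_frame(camera, name): "extent" ([left, top, right, bottom] as shares, 0 to 1, of the picture: columns of its width, rows of its height, round what is visible of it).
- silhouettes(camera, name): "mask" (400x640 bool, what is visible of it) and "extent" ([left, top, right, bottom] as shares, 0 to 1, of the picture: columns of its width, rows of its height, round what is visible of it).
The state is a dict: "clock": time; "qpos": joint angles; "qd": joint speeds; "joint_efforts": joint torques, N m; "position": TCP position; "tool_rot": TCP orientation; "force": force on the tool from outside, world axes, zero at the start; "moment": the same for the moment, N m; "grip_width": finger opening in m; "finger_force": force on a finger pad.
Only numpy, scipy, OpenCV 4.12 (cv2) and the standard library are available. Lean on these libraries where they do the work, as an engineer would, in place of code of your own. Each camera call takes 0.05 s, during which the arm holds its last target. There are 200 camera calls.

### The job

Set up the record photo of the oak keel: swing the sprung lever of the self-timer box all the way to its stop and let it spring back, then lift the keel out of its cradle and hold it in the air, right way up, with its middle 18 cm straight out in front of the inspection camera's lens and its long side square to the lens, lengthwise across the picture (the camera looks down at a slant, so lean the keel to match). Finish still holding it there, motionless and carried by the gripper alone. Leave the bottle, dish, pin vise and offcut bin undisturbed.

Things in the scene. Friction and masses are not known exactly. Their poses are not given: they have to be found in the camera images.
- cradle: Fixed cradle: pale plywood board 190 x 70 x 8 mm (long along its x) with two pale slotted wood blocks (24 mm long, 50 mm wide, tops 30 mm above the bench) centred 55 mm either side of the middle; slots 18 mm wide, slot floor 16 mm above the bench. Between the blocks there is a free gap of 86 mm where the keel can be gripped. Origin: centre of the underside, on the bench.
- keel: Loose dark varnished oak keel lying in the cradle's slots, about 60 g: a straight bar 170 mm long (x), 14 mm thick (y), 34 mm high (z), with a short leaning stem at its +x end and a short upright sternpost at its -x end, both rising 20 to 25 mm above the bar's top. Stands on its narrow underside, z up. Origin: centre of the underside of the bar (16 mm above the bench in the cradle).
- keel_mid (a point): The keel's middle: centre of the bar, 17 mm above the keel's origin along its z.
- timer: Fixed grey self-timer box 100 x 100 x 45 mm high with a sprung lever on top. Origin: centre of the underside; the lever's vertical pivot axis passes through it.
- timer_lever (a joint): Angle of the self-timer's lever, rad: 0 at rest, 1.0 at its stop; grows anticlockwise seen from above. A spring drives it back to 0 when let go (about 1.2 N at the post at rest, 3.5 N at the stop). The steel arm lies 49 to 55 mm above the bench and reaches 65 mm out from the pivot.
- lever_post_top (a point): Top of the upright red post at the lever's end (12 mm diameter, 95 mm above the bench, 40 mm of it clear above the arm), 65 mm from the pivot axis. It moves with the lever; at rest it lies 0.5 rad clockwise (from above) of the box's -x direction as seen from the pivot, at the stop 0.5 rad anticlockwise of it.
- camera_head: Inspection camera's black head, 80 x 80 x 56 mm, lens barrel 50 mm and white ring light 68 mm in diameter, tilting in the fork (276 mm high) of a fixed stand whose base plate is 120 x 160 x 12 mm. Origin: centre of the black box, 270 mm above the bench. It looks along its own -x, slanting down by 0.25 to 0.5 rad; its y is level and is the picture's width, its z leans towards what it looks at.
- lens (a point): Centre of the lens's front, 80 mm from the camera head's origin along its -x.
- view (a point): Where the keel's middle is to be held: 180 mm straight out from the lens's front (260 mm from the head's origin along its -x), in the air 140 to 210 mm above the bench.
- bottle: Bystander: dark green wine bottle, 74 mm diameter, 300 mm long, lying along its x in a wooden rest 20 mm above the bench. Origin: on the underside, 100 mm from its base.
- dish: Bystander: white porcelain palette dish, 90 mm diameter, 16 mm high. Origin: centre of the underside.
- pin_vise: Bystander: steel pin vise lying on the bench, about 100 mm long (x), 12 mm thick. Origin: on its underside, near its middle.
- bin (a joint): Bystander: tilt angle of the open tin offcut bin (150 x 150 x 100 mm) on its pivot bracket, rad; 0 is level.
Mind the look-alikes: they are no part of the job. There is more than one size of the cradle; the job needs the smaller.

How it is judged:
On the way, in this order (a step that is already met when the one before it is completed fails the run):
1. the self-timer lever is swung to its stop (value of joint timer_lever above 0.93 rad), for 0.1 s.
2. the lever is let go and springs back to rest (value of joint timer_lever below 0.1 rad), for 0.2 s.
3. the keel is lifted clear of its cradle (height (world z) of keel above 0.06 m and contact force between keel and cradle below 0.3 N), for 0.2 s.
At the end, for the whole second after the job is handed in: The gripper alone holds the keel still in the air, right way up, its middle within 25 mm of the view point, its thickness axis within 0.17 rad of the lens axis and its length within 0.17 rad of the picture's width; the timer lever is back at rest (below 0.1 rad) (distance between keel_mid and view below 0.025 m and angle between the y axis of keel and the x axis of camera_head, either way round below 0.17 rad and angle between the x axis of keel and the y axis of camera_head, either way round below 0.17 rad and angle between keel's own z axis and vertical below 0.8 rad and contact force between the fingers and keel above 1 N and contact force between keel and camera_head below 0.3 N and contact force between keel and cradle below 0.3 N and linear speed of keel below 0.03 m/s and angular speed of keel below 0.2 rad/s and value of joint timer_lever below 0.1 rad); the arm keeps its last pose, push and grip.
It fails at once if the bottle is shifted by more than 30 mm (distance of bottle from where it was at the start of the episode above 0.03 m).
It fails at once if the dish is shifted by more than 30 mm (distance of dish from where it was at the start of the episode above 0.03 m).
It fails at once if the pin vise is shifted by more than 30 mm (distance of pin_vise from where it was at the start of the episode above 0.03 m).
It fails at once if the offcut bin is swung by more than 0.2 rad (value of joint bin above 0.2 rad or value of joint bin below -0.2 rad).
It also fails if it takes over 48 s, if anything falls off the work surface, if the arm or the gripper's body presses on something with over 40 N, if the wrist force passes 120 N, or if a joint passes its speed limit or range.

## Working session

There is one attempt and no reset: what is moved stays moved. The work goes in short steps, Python scripts to look and compute and a shell command to move; the robot and the scene stay as the last step left them, time stands still between calls to the robot, and variables do not carry over. Pictures are saved under pics/ and viewed, at most 10 in all, crops included, and the job is handed in when it is done.

```bash
mkdir -p pics; ls; python3 - <<'E'
from workcell import status, grab_frame, camera_params, search_frame
import cv2,numpy as np
s=status.observe(); print({k:np.round(v,3).tolist() for k,v in s.items()})
for c in ["scene","top"]:
    im=grab_frame(c); cv2.imwrite(f"pics/{c}0.png",im)
    p=camera_params(c); print(c,np.round(p["K"],1).tolist(),p["rvec"],p["tvec"])
    for n in ["cradle","keel","timer","lever_post_top","camera_head","lens"]:
        print(n,[(np.round(np.array(d["extent"])*[640,400,640,400]).astype(int).tolist(),round(d["p"],2)) for d in search_frame(c,n)])
print(camera_params("wrist"))
E
```

```text
pics
{'clock': 0.0, 'qpos': [-1.338, 0.522, -0.036, 1.6, 0.021, 1.021, -0.113], 'qd': [0.0, 0.001, 0.0, 0.0, -0.0, -0.0, 0.0], 'joint_efforts': [-0.001, -92.711, 1.979, -36.994, 0.018, 0.008, 0.0], 'position': [0.186, 0.596, 0.239], 'tool_rot': [-3.14, 0.0, 2.839], 'force': [0.1, -0.288, 1.069], 'moment': [0.032, 0.024, 0.063], 'finger_force': 0.0, 'grip_width': 0.085}
scene [[362.6, 0.0, 321.6], [0.0, 362.6, 198.4], [0.0, 0.0, 1.0]] [ 2.36568782  0.58896989 -0.21915971] [-0.53323999 -0.12814597  1.42131999]
cradle [([243, 226, 279, 286], 0.72), ([294, 281, 363, 376], 0.56)]
keel [([248, 216, 276, 273], 0.8), ([346, 170, 398, 204], 0.59)]
timer [([300, 150, 337, 188], 0.81)]
lever_post_top [([249, 222, 273, 277], 0.39)]
camera_head [([345, 171, 398, 206], 0.78)]
lens [([346, 170, 396, 206], 0.83)]
top [[417.8, 0.0, 320.1], [0.0, 417.8, 203.5], [0.0, 0.0, 1.0]] [ 2.12191842 -2.13506893  0.20267856] [-0.01716611  0.61389003  1.58733226]
cradle [([356, 153, 420, 177], 0.86), ([339, 223, 390, 249], 0.62)]
keel [([344, 227, 385, 245], 0.71), ([302, 238, 326, 261], 0.35)]
timer [([252, 227, 283, 255], 0.77), ([302, 239, 329, 261], 0.69)]
lever_post_top [([258, 238, 269, 256], 0.53)]
camera_head [([341, 220, 388, 249], 0.41)]
lens [([303, 138, 328, 175], 0.83), ([340, 226, 388, 243], 0.71)]
{'K': array([[309.70691629,   0.        , 320.07689918],
       [  0.        , 309.70691629, 198.68861802],
       [  0.        ,   0.        ,   1.        ]]), 'tool_from_camera': array([[ 5.90137256e-04, -9.55806404e-01, -2.93996206e-01,
         7.64885639e-02],
       [ 9.99999501e-01,  3.27228048e-04,  9.43448561e-04,
        -5.01299079e-04],
       [-8.05550373e-04, -2.93996616e-01,  9.55806121e-01,
        -1.34225722e-01],
       [ 0.00000000e+00,  0.00000000e+00,  0.00000000e+00,
         1.00000000e+00]])}
```

```bash
python3 - <<'E'
import cv2
a=cv2.imread("pics/scene0.png")[130:400,180:520]; cv2.imwrite("pics/s1.png",cv2.resize(a,None,fx=2.2,fy=2.2,interpolation=cv2.INTER_CUBIC)[:600])
a=cv2.imread("pics/top0.png")[100:300,200:460]; cv2.imwrite("pics/t1.png",cv2.resize(a,None,fx=3,fy=3,interpolation=cv2.INTER_CUBIC))
E
```

```text
(no output)
```

View pics/s1.png

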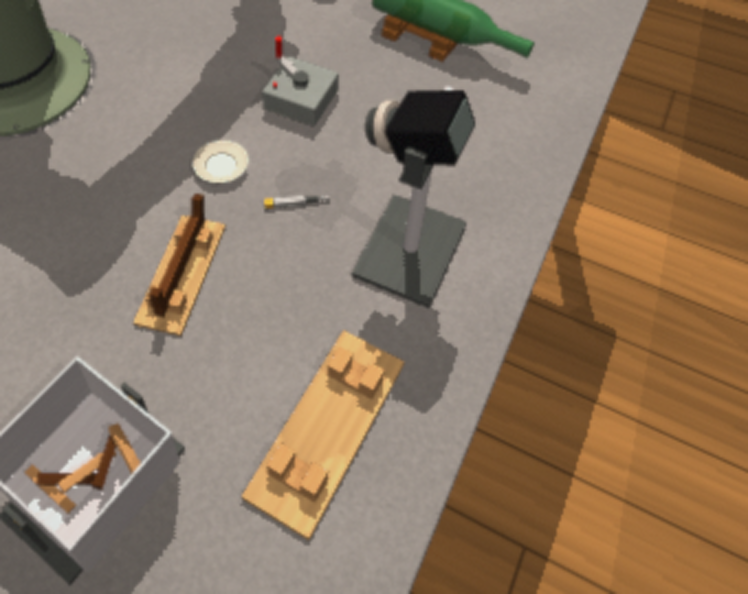

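View pics/t1.png

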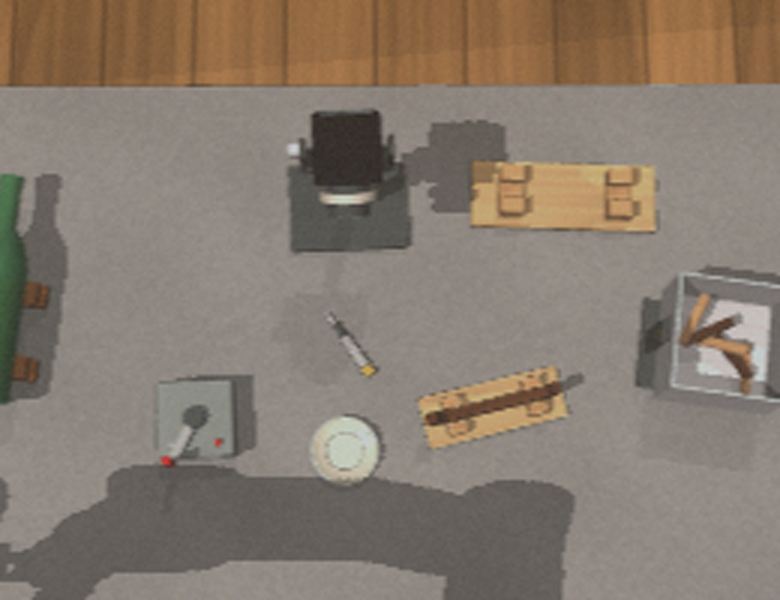

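The smaller cradle (top picture about (365,236)) holds the dark keel. The larger empty cradle at (388,165) is the look-alike: its board is visibly longer. The timer is at about (265,240), its red post at about (256,253), and the camera at about (315,160). Next I measure positions.

```bash
cat > h.py <<'E'
import numpy as np,cv2
from workcell import status, grab_frame, camera_params, search_frame, silhouettes
def cam(c):
    p=camera_params(c); R=cv2.Rodrigues(np.array(p["rvec"],float))[0]; return np.array(p["K"]),R,np.array(p["tvec"]).ravel()
def bp(c,uv,z):
    K,R,t=cam(c); C=-R.T@t; d=R.T@np.linalg.solve(K,[uv[0],uv[1],1.]); return C+d*(z-C[2])/d[2]
def pj(c,P):
    K,R,t=cam(c); q=(R@np.atleast_2d(P).T).T+t; q=q@K.T; return q[:,:2]/q[:,2:]
def tool():
    from scipy.spatial.transform import Rotation as Ro
    s=status.observe(); return np.array(s["position"]),Ro.from_euler("xyz",s["tool_rot"]).as_matrix()
def wray(u,v,pose):
    p=camera_params("wrist"); K=p["K"]; T=np.array(p["tool_from_camera"]); x=np.array([u-K[0,2],v-K[1,2]])/K[0,0]; r=np.hypot(*x)+1e-12
    d=np.array([*(x/r*np.sin(r)),np.cos(r)]); P,R=pose; return P+R@T[:3,3], R@T[:3,:3]@d
def wbp(uv,z,pose):
    C,d=wray(*uv,pose); return C+d*(z-C[2])/d[2]
def wpj(P,pose):
    p=camera_params("wrist"); K=p["K"]; T=np.array(p["tool_from_camera"]); Pt,R=pose
    q=(np.atleast_2d(P)-Pt)@R; q=(q-T[:3,3])@T[:3,:3]; th=np.arctan2(np.hypot(q[:,0],q[:,1]),q[:,2]); n=np.hypot(q[:,0],q[:,1])+1e-12
    return np.c_[K[0,2]+K[0,0]*th*q[:,0]/n, K[1,2]+K[0,0]*th*q[:,1]/n]
E
python3 - <<'E'
from h import *
np.set_printoptions(precision=4,suppress=True)
t=lambda x,y:(200+x/3-.33,100+y/3-.33)
S=lambda x,y:(180+x/2.2,130+y/2.2)
print("pivot",bp("top",t(195,415),.055))
print("timer top corners",[bp("top",t(*q),.045) for q in [(159,381),(234,379),(236,457),(160,460)]])
print("post",bp("top",t(167,461),.095), bp("scene",S(278,38),.095))
print("dish",bp("top",t(345,450),.012),"pin",bp("top",t(350,345),.006))
c=[bp("top",t(*q),.008) for q in [(418,397),(554,366),(570,414),(433,447)]]; print("cradle",c,np.mean(c,0))
print("keel ends top",bp("top",t(430,418),.07),bp("top",t(578,380),.07),bp("top",t(560,393),.05))
c=[bp("top",t(*q),.012) for q in [(290,251),(411,251)]];print("base front",c)
print("head back top edge",[bp("top",t(*q),.31) for q in [(312,113),(380,111)]],"ring",bp("top",t(347,200),.25))
for c in ["top","scene"]:
    for n in ["camera_head","lens"]:
        for d in silhouettes(c,n)[:2]: 
            v,u=np.nonzero(d["mask"]); print(c,n,round(d["p"],2),u.min(),v.min(),u.max(),v.max(),d["mask"].sum())
E
```

```text
pivot [0.4791 0.1946 0.055 ]
timer top corners [array([0.5249, 0.2436, 0.045 ]), array([0.527 , 0.1458, 0.045 ]), array([0.4255, 0.142 , 0.045 ]), array([0.4222, 0.24  , 0.045 ])]
post [0.4176 0.2236 0.095 ] [0.4208 0.2232 0.095 ]
dish [0.436  0.0013 0.012 ] pin [ 0.5772 -0.006   0.006 ]
cradle [array([ 0.5062, -0.0963,  0.008 ]), array([ 0.5468, -0.2794,  0.008 ]), array([ 0.4822, -0.2985,  0.008 ]), array([ 0.4395, -0.1152,  0.008 ])] [ 0.4937 -0.1974  0.008 ]
keel ends top [ 0.4719 -0.1081  0.07  ] [ 0.5198 -0.2997  0.07  ] [ 0.5054 -0.2792  0.05  ]
base front [array([0.706 , 0.0749, 0.012 ]), array([ 0.7051, -0.0896,  0.012 ])]
head back top edge [array([0.7969, 0.0354, 0.31  ]), array([ 0.7989, -0.0421,  0.31  ])] ring [ 0.711  -0.0038  0.25  ]
top camera_head 0.76 304 137 327 171 699
top lens 0.73 305 137 327 172 715
scene camera_head 0.89 346 170 395 204 1297
scene camera_head 0.57 241 228 281 282 841
scene lens 0.58 346 170 394 204 1255
```

```bash
python3 -m creep '[[-5.36,-4.12,1.5,-2.16,0],[-5.36,-4.12,1.5,-2.16,0],[-5.36,-4.12,1.5,-2.16,0],[-5.36,-4.12,1.5,-2.16,0],[-5.36,-4.12,1.5,-2.16,0]]' 30
```

```text
clock: 1.52
position: [0.3628, 0.3454, 0.1715]
tool_rot: [3.141, 0.001, 3.141]
force: [1.7, 1.1, -0.7]
grip_width: -0.0001
finger_force: 0.0
```

```bash
python3 - <<'E'
from h import *
import cv2
from scipy.optimize import least_squares
a=cv2.imread("pics/scene0.png")[160:280,320:420]; b=cv2.imread("pics/top0.png")[125:190,290:345]
a=cv2.resize(a,None,fx=4.5,fy=4.5,interpolation=cv2.INTER_CUBIC); b=cv2.resize(b,None,fx=6,fy=6,interpolation=cv2.INTER_CUBIC)
o=np.zeros((540,800,3),np.uint8); o[:540,:450]=a; o[:390,460:790]=b; cv2.imwrite("pics/cam.png",o)
E
```

```text
(no output)
```

View pics/cam.png

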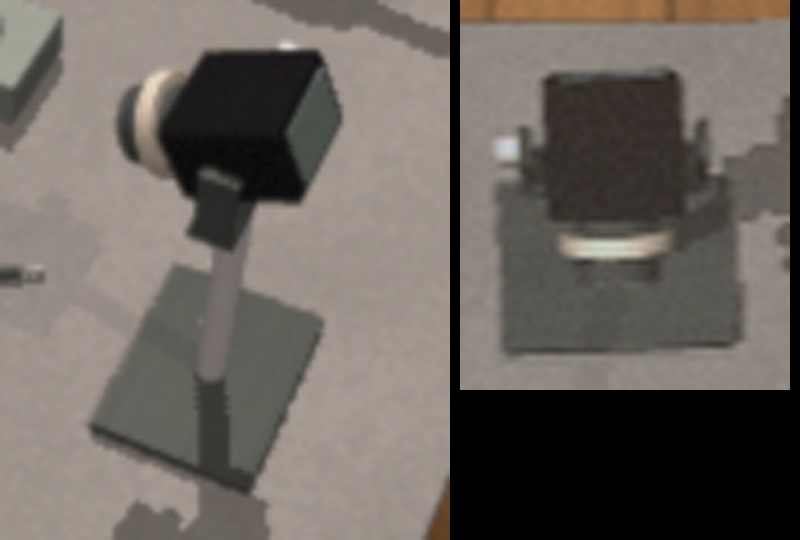

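```bash
cat > camfit.py <<'E'
from h import *
from scipy.optimize import least_squares
s=lambda x,y:(320+x/4.5-.4,160+y/4.5-.4); t=lambda x,y:(290+(x-460)/6-.4,125+y/6-.4)
obs=[("scene",s(322,50),(40,1,1)),("scene",s(342,118),(40,1,-1)),("scene",s(302,201),(40,-1,-1)),("scene",s(285,130),(40,-1,1)),("scene",s(205,52),(-40,1,1)),("scene",s(163,125),(-40,-1,1)),
("top",t(546,72),(40,1,1)),("top",t(680,70),(40,-1,1)),("top",t(546,219),(-40,1,1)),("top",t(684,219),(-40,-1,1))]
def head(p,L):
    cx,cy,yaw,tl=p[:4]; Rz=cv2.Rodrigues(np.array([0,0,yaw]))[0]; Ry=cv2.Rodrigues(np.array([0,-tl,0]))[0]
    return np.array([cx,cy,.27])+Rz@Ry@(np.array(L)/1000.)
def f(p):
    r=[]
    for c,uv,L in obs: r+=list(pj(c,head(p,(L[0],L[1]*p[4],L[2]*p[5])))[0]-uv)
    return r
if __name__=="__main__":
    for hy,hz in [(40,28),(28,40),(None,None)]:
        g=(lambda p:f([*p[:4],hy,hz])) if hy else f
        r=least_squares(g,[.77,0,0,.35]+([] if hy else [40,28])); print(r.x.round(3),r.cost,np.round(r.fun,1))
        print("lens",head(r.x,(-80,0,0)).round(4),"view",head(r.x,(-260,0,0)).round(4))
E
python3 camfit.py
```

```text
[ 0.77  -0.003  0.039  0.387] 9.34128969402742 [ 1.  -1.   1.1 -0.2  0.5  1.4 -0.9  1.3 -0.1 -1.8 -1.7  1.1 -1.2  1.1
 -0.1  0.4 -0.  -0.   0.1 -1. ]
lens [ 0.6964 -0.0055  0.2398] view [ 0.5299 -0.012   0.1719]
[ 0.772 -0.005  0.073  0.369] 78.06170829793535 [-1.2 -1.   0.6  6.3  3.6  2.2  0.6 -4.5 -3.  -1.6 -0.8 -4.2  2.8  0.7
 -3.1 -0.2  4.6 -0.2 -2.1 -1.4]
lens [ 0.6977 -0.0103  0.2412] view [ 0.5302 -0.0225  0.1763]
[ 7.7000e-01 -3.0000e-03  2.9000e-02  3.9000e-01  3.6757e+01  2.6421e+01] 4.571059777337947 [ 0.7  0.3  0.6  0.2  0.5  0.1 -0.6  0.8 -0.2 -0.7 -1.2  0.5 -0.1  1.
 -1.   0.6  0.8 -0.1 -1.  -0.8]
lens [ 0.6963 -0.0047  0.2396] view [ 0.5299 -0.0096  0.1712]
```

```bash
python3 -m creep '[[-0.94,1.32,0.36,0,0],[-0.94,1.32,0.36,0,0],[-0.94,1.32,1.64,0,0],[-0.94,1.32,1.64,0,0],[-0.94,1.32,1.64,0,0]]'
```

```text
clock: 2.15
position: [0.4181, 0.4257, 0.0734]
tool_rot: [-3.141, -0.001, 3.14]
force: [-0.1, -0.0, 0.7]
grip_width: 0.0
finger_force: 0.0
```

```bash
python3 -m creep '[[0.06,-1,0,0,0],[0.06,-2,0,0,0],[0.06,-2.7,0,0,0],[0.06,-3.4,0,0,0],[0.06,-4.05,0,0,0]]'; python3 -m creep '[[0,0,0,0,0],[0,0,0,0,0]]'; python3 - <<'E'
from h import *
im=grab_frame("top"); im2=grab_frame("wrist"); cv2.imwrite("pics/w2.png",im2)
P=tool(); print(P[0])
for a in [0,.8,.9,1.0]:
    th=np.pi-.5+a+.02; p=[.477+.065*np.cos(th),.1935+.065*np.sin(th),.095]; print(a,np.round(p,4),pj("top",p).round(1),wpj(p,P).round(1))
a=cv2.resize(im[200:280,220:320],None,fx=4,fy=4); b=cv2.resize(im2,None,fx=.62,fy=.62)
o=np.zeros((320,800,3),np.uint8); o[:,:400]=a; o[:248,400:797]=b; cv2.imwrite("pics/l.png",o)
E
```

```text
clock: 2.78
position: [0.4161, 0.183, 0.0757]
tool_rot: [3.139, 0.005, 3.14]
force: [7.7, 8.0, -1.4]
grip_width: 0.0002
finger_force: 4.3
clock: 3.02
position: [0.4156, 0.1838, 0.0755]
tool_rot: [3.139, 0.003, 3.14]
force: [-0.7, 3.3, 2.8]
grip_width: -0.0003
finger_force: 1.7
[0.41549717 0.18388451 0.07495786]
0 [0.4193 0.2235 0.095 ] [[255.4 252.9]] [[407.1 293.6]]
0.8 [0.4153 0.1731 0.095 ] [[268.8 253.9]] [[295.4 288.8]]
0.9 [0.4176 0.167  0.095 ] [[270.4 253.2]] [[282.  292.9]]
1.0 [0.4206 0.1612 0.095 ] [[272.  252.4]] [[269.6 297.8]]
```

View pics/l.png

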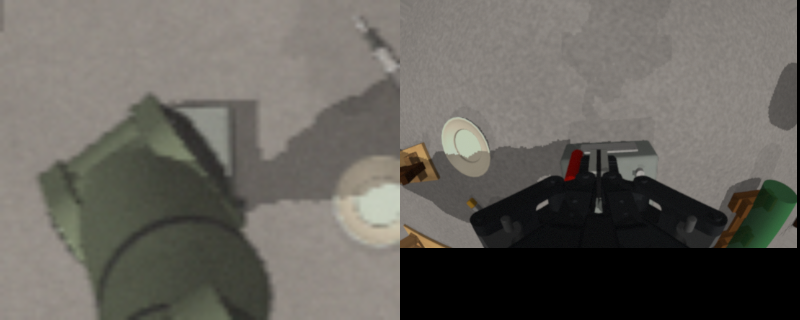

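The post's top is at wrist pixel about (279,291), so the lever is at about 0.92 rad and the force is still only the spring's. I push on to the stop.

```bash
python3 -m creep '[[0,-0.06,0,0,0],[0,-0.06,0,0,0]]'; python3 -m creep '[[0,-0.06,0,0,0],[0,-0.06,0,0,0]]'
```

```text
clock: 3.38
position: [0.4159, 0.1819, 0.0746]
tool_rot: [3.138, 0.004, -3.141]
force: [-0.0, 13.5, 4.7]
grip_width: 0.0001
finger_force: 7.0
clock: 3.62
position: [0.4163, 0.1807, 0.0747]
tool_rot: [3.135, 0.006, -3.139]
force: [0.2, 29.8, -0.7]
grip_width: 0.0001
finger_force: 14.5
```

At the stop (about 30 N). I release it.

```bash
python3 -m creep '[[0,0.9,0,0,0],[0,1.7,0,0,0],[0,1.7,0,0,0],[0,1.7,-1,0,0.5],[0,1.7,-2.0,0,0.5]]'
```

```text
clock: 4.25
position: [0.4143, 0.2769, 0.1949]
tool_rot: [-3.14, -0.001, 3.14]
force: [1.5, 1.3, 0.5]
grip_width: 0.0358
finger_force: 0.0
```

```bash
python3 -m creep '[[-0.6,-7.8,-1.1,-1.6,0.5],[-0.6,-7.8,-1.1,-1.6,0.5],[-0.6,-7.8,-1.1,-1.6,0.5],[-0.6,-7.8,-1.1,-1.6,0.5],[-0.6,-7.8,-1.1,-1.6,0.5]]'
```

```text
clock: 4.88
position: [0.4371, -0.0291, 0.2372]
tool_rot: [-3.141, 0.001, -2.92]
force: [2.0, -0.3, -0.6]
grip_width: 0.0425
finger_force: 0.0
```

```bash
python3 - <<'E'
from workcell import status
s=status.observe(); print(s["position"],s["tool_rot"],s["qpos"])
E
```

```text
[ 0.43714263 -0.02908579  0.23716364] [-3.14114833e+00  8.97905449e-04 -2.92019760e+00] [-0.05093806  0.22729647 -0.02145371  2.06920138  0.0068764   0.84420297
  1.71578759]
```

```bash
python3 -m creep '[[0.38,-2.67,-0.35,0,0.5],[0.38,-2.67,-0.35,0,0.5],[0.38,-2.67,-0.35,0,0.5],[0.38,-2.67,-0.35,0,0.5]]'; python3 - <<'E'
from h import *
P=tool(); im=grab_frame("wrist"); cv2.imwrite("pics/w3raw.png",im); np.savez("p3.npz",p=P[0],R=P[1])
q=wpj([[.494,-.197,.05]],P)[0].astype(int); print(q)
l=max(0,q[0]-110); t=max(0,q[1]-75); print(l,t)
cv2.imwrite("pics/w3.png",cv2.resize(im[t:t+150,l:l+200],None,fx=4,fy=4,interpolation=cv2.INTER_CUBIC))
E
```

```text
clock: 5.38
position: [0.4498, -0.191, 0.2578]
tool_rot: [-3.14, 0.0, -2.925]
force: [0.5, 1.0, -0.7]
grip_width: 0.0429
finger_force: 0.0
[306 209]
196 134
```

View pics/w3.png

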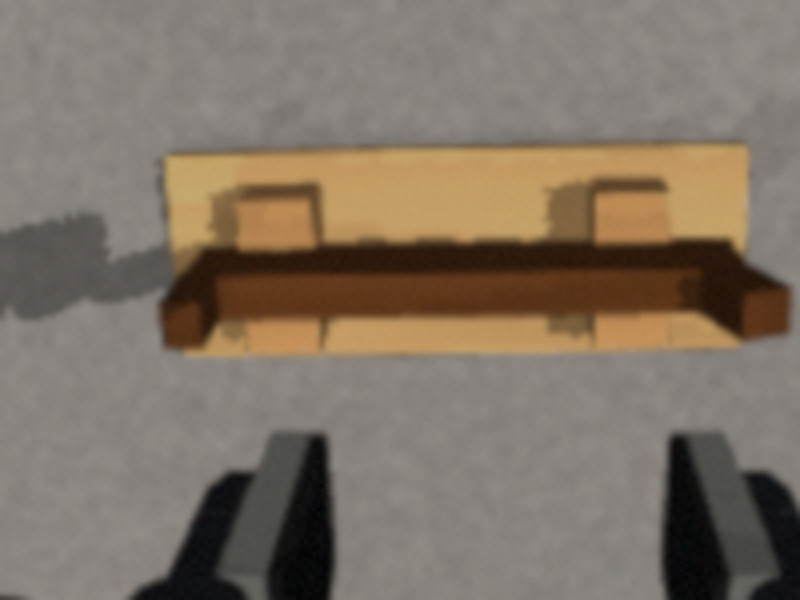

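```bash
python3 - <<'E'
from h import *
np.set_printoptions(precision=4,suppress=True)
d=np.load("p3.npz"); P=(d["p"],d["R"]); w=lambda x,y,z:wbp((196+x/4-.4,134+y/4-.4),z,P)
loc=lambda q:(q-P[0])@P[1]   # tool coords
for n,pts,z in [("bar top",[(216,278),(216,317),(695,268),(700,311)],.05),("left top",[(165,302),(206,303),(204,347),(167,348)],.072),("right top",[(740,288),(783,287),(790,335),(745,340)],.072),("board",[(165,155),(748,145),(742,350),(185,355)],.008)]:
    q=np.array([w(*p,z) for p in pts]); print(n,q,q.mean(0),"tool",np.array([loc(a) for a in q])[:,:2])
E
```

```text
bar top [[ 0.5013 -0.2645  0.05  ]
 [ 0.5134 -0.2627  0.05  ]
 [ 0.4678 -0.1277  0.05  ]
 [ 0.4804 -0.1227  0.05  ]] [ 0.4907 -0.1944  0.05  ] tool [[-0.0343 -0.0826]
 [-0.0466 -0.0835]
 [-0.0311  0.0582]
 [-0.0445  0.0604]]
left top [[ 0.5034 -0.2743  0.072 ]
 [ 0.501  -0.2626  0.072 ]
 [ 0.5142 -0.2613  0.072 ]
 [ 0.517  -0.2719  0.072 ]] [ 0.5089 -0.2675  0.072 ] tool [[-0.0343 -0.0926]
 [-0.0345 -0.0807]
 [-0.0477 -0.0823]
 [-0.0481 -0.0933]]
right top [[ 0.4647 -0.1189  0.072 ]
 [ 0.4618 -0.107   0.072 ]
 [ 0.4751 -0.1009  0.072 ]
 [ 0.4792 -0.1132  0.072 ]] [ 0.4702 -0.11    0.072 ] tool [[-0.03    0.0674]
 [-0.0297  0.0796]
 [-0.044   0.0828]
 [-0.0454  0.0698]]
board [[ 0.479  -0.2948  0.008 ]
 [ 0.4355 -0.1116  0.008 ]
 [ 0.5037 -0.0944  0.008 ]
 [ 0.5465 -0.2783  0.008 ]] [ 0.4912 -0.1948  0.008 ] tool [[-0.0061 -0.1073]
 [-0.0031  0.0809]
 [-0.0733  0.083 ]
 [-0.0756 -0.1058]]
```

The sternpost is the upright end at the world −y side: crop (185,325), tool (−0.041, −0.087). The tool can only turn about the vertical. So I grip the sternpost lengthwise, which leaves the keel free to be swivelled about its own length between the pads, using the slot as a rest.

```bash
python3 -m creep '[[-0.68,-1.45,1,-0.14,0.45],[-0.68,-1.45,2.2,-0.14,0.45],[-0.68,-1.45,2.2,-0.14,0.45],[-0.68,-1.45,2.2,-0.14,0.45],[-0.68,-1.45,2.2,-0.14,0.45]]'; python3 - <<'E'
from h import *
P=tool(); im=grab_frame("wrist"); print(P[0])
q=wpj([[.509,-.2675,.072]],P)[0].astype(int); print(q)
l=max(0,q[0]-100); t=max(0,min(250,q[1]-75)); print(l,t); np.savez("p4.npz",p=P[0],R=P[1])
cv2.imwrite("pics/w4.png",cv2.resize(im[t:t+150,l:l+200],None,fx=4,fy=4,interpolation=cv2.INTER_CUBIC))
E
```

```text
clock: 6.05
position: [0.5099, -0.2628, 0.1266]
tool_rot: [-3.141, 0.001, -2.899]
force: [-0.4, 0.0, -0.4]
grip_width: 0.0383
finger_force: 0.0
[ 0.50991527 -0.26277517  0.12663805]
[312 222]
212 147
```

View pics/w4.png

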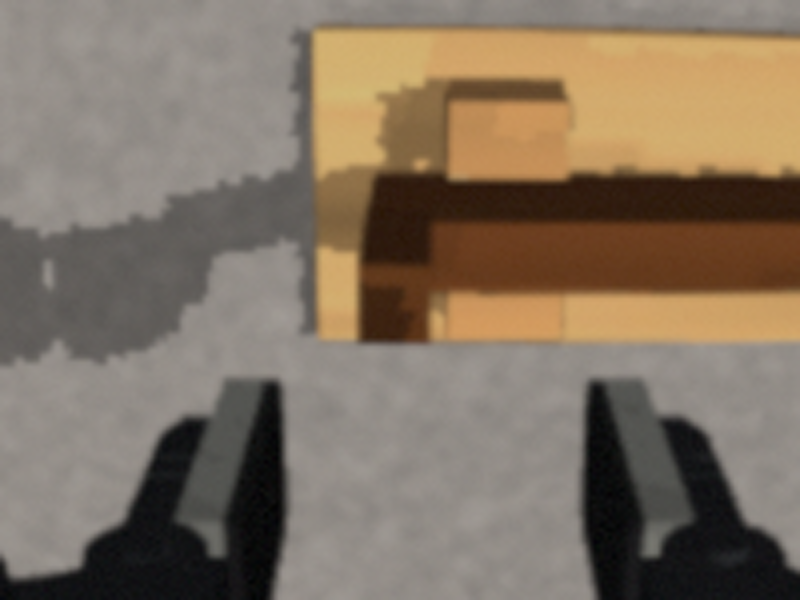

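The sternpost's top face shows at crop (362–430, 265–341). I compute its offset.

```bash
python3 - <<'E'
from h import *
d=np.load("p4.npz"); P=(d["p"],d["R"])
for z in (.070,.074):
    q=np.array([wbp((212+x/4-.4,147+y/4-.4),z,P) for x,y in [(362,265),(430,265),(430,341),(360,341)]]); print(q.mean(0).round(4),((q-P[0])@P[1]).round(4)[:,:2].tolist(),((q-P[0])@P[1]).mean(0)[:2]/.06)
E
```

```text
[ 0.5102 -0.2688  0.07  ] [[0.008, -0.0113], [0.0081, -0.0002], [-0.0055, -0.0002], [-0.0055, -0.0119]] [ 0.02123676 -0.09852784]
[ 0.5086 -0.2691  0.074 ] [[0.0095, -0.0111], [0.0095, -0.0002], [-0.0038, -0.0002], [-0.0038, -0.0117]] [ 0.04755316 -0.09641426]
```

```bash
python3 -m creep '[[0.035,-0.1,0.6,0,0.45],[0.035,-0.1,1.05,0,0.45],[0.035,-0.1,1.05,0,0.45],[0.035,-0.1,1.05,0,0.45]]'; python3 -m creep '[[0,0,0,0,0.3],[0,0,0,0,0],[0,0,0,0,0],[0,0,0,0,0],[0,0,0,0,0]]' 30
```

```text
clock: 6.6
position: [0.5099, -0.2699, 0.0642]
tool_rot: [-3.14, 0.002, -2.9]
force: [0.3, -0.6, 0.1]
grip_width: 0.0384
finger_force: 0.0
clock: 7.22
position: [0.5097, -0.2701, 0.0632]
tool_rot: [-3.141, 0.001, -2.9]
force: [-1.3, 1.6, 9.2]
grip_width: 0.0112
finger_force: 31.1
```

```bash
python3 -m creep '[[0,0,-0.08,0,0],[0,0,-0.08,0,0],[0.1,0,-0.08,0,0],[0.2,0,-0.08,0,0],[0.3,0,-0.08,0,0]]' 20; python3 -m creep '[[0,0,0,0,0]]'; python3 - <<'E'
from h import *
P=tool(); im=grab_frame("wrist"); np.savez("p5.npz",p=P[0],R=P[1]); cv2.imwrite("pics/w5raw.png",im)
cv2.imwrite("pics/w5.png",cv2.resize(im[180:400,200:480],None,fx=2.7,fy=2.7,interpolation=cv2.INTER_CUBIC))
E
```

```text
clock: 7.85
position: [0.4922, -0.2739, 0.067]
tool_rot: [-3.141, 0.002, -2.899]
force: [5.6, 2.6, -0.9]
grip_width: 0.0115
finger_force: 29.3
clock: 7.98
position: [0.4917, -0.2741, 0.067]
tool_rot: [-3.142, 0.001, -2.9]
force: [3.6, 1.6, 0.5]
grip_width: 0.0111
finger_force: 29.4
```

View pics/w5.png

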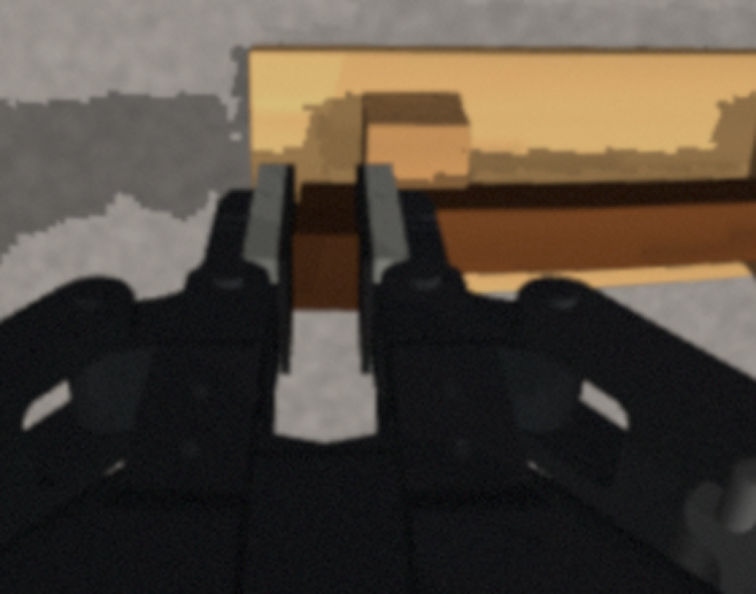

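```bash
cat > lean.py <<'E'
from h import *
from scipy.optimize import least_squares
def solve(obs,P,x0):
    # obs: list of (u,v,corner) corner 0=B(near bottom),1=N(near top),2=F(far top); cross-section line model incl. yaw
    def f(p):
        x,z,th,s=p[:4]; q=[]
        K=np.array(obs)
        # keel frame in tool coords: up dir (+x robotward when leaning), thick dir away
        up=np.array([np.sin(th),0,-np.cos(th)]); th_=np.array([-np.cos(th),0,-np.sin(th)])
        ax=np.array([s,1,p[4]])
        out=[]
        for u,v,c in obs:
            base=np.array([x,0,z])+(up*.034 if c>0 else 0)+(th_*.014 if c==2 else 0)
            # find point along ax with matching column
            y=np.linspace(-.03,.22,120); pts=base+y[:,None]*ax; W=P[0]+pts@P[1].T; pr=wpj(W,P)
            out.append(np.interp(u,pr[:,0],pr[:,1])-v)
        return out
    return least_squares(f,x0)
if __name__=="__main__":
    P0=np.load("p5.npz"); P=(P0["p"],P0["R"])
    g=lambda x,y,c:(200+x/2.7-.4,180+y/2.7-.4,c)
    for b in (185,188,191):
        r=solve([g(500,b,0),g(720,b-6,0),g(500,206,1),g(720,202,1),g(500,273,2),g(720,264,2)],P,[-.02,.03,.3,0,0]); print(b,r.x.round(3),r.cost)
E
python3 lean.py
```

```text
185 [-0.014  0.05   0.32   0.015 -0.064] 0.1620299930292438
188 [-0.015  0.051  0.342  0.011 -0.058] 0.1500061737254716
191 [-0.016  0.051  0.364  0.007 -0.051] 0.13775366422396818
```

Lean is about 0.34 rad and I want about 0.39. A little more push, then a firm grip and lift.

```bash
python3 -m creep '[[0.035,0,0,0,0],[0.035,0,0,0,0]]' 20; python3 -m creep '[[0,0,0,0,0],[0,0,0,0,0],[0,0,-0.3,0,0],[0,0,-0.8,0,0],[0,0,-1.6,0,0]]' 100;  python3 -m creep '[[0,0,-0.6,0,0],[0,0,-1,0,0],[0,0,-1,0,0]]'; python3 - <<'E'
from h import *
P=tool(); im=grab_frame("wrist"); np.savez("p6.npz",p=P[0],R=P[1]); cv2.imwrite("pics/w6raw.png",im)
cv2.imwrite("pics/w6.png",cv2.resize(im[180:400,200:480],None,fx=2.7,fy=2.7,interpolation=cv2.INTER_CUBIC))
E
```

```text
clock: 8.28
position: [0.4899, -0.2745, 0.0669]
tool_rot: [-3.141, 0.001, -2.9]
force: [4.5, 2.6, 0.3]
grip_width: 0.0112
finger_force: 29.1
clock: 8.9
position: [0.4883, -0.2747, 0.1638]
tool_rot: [3.14, -0.003, -2.9]
force: [0.2, 0.1, 0.3]
grip_width: 0.0095
finger_force: 98.0
clock: 9.28
position: [0.4897, -0.2753, 0.2253]
tool_rot: [-3.14, 0.002, -2.9]
force: [-0.8, -1.0, -0.5]
grip_width: 0.009
finger_force: 98.0
```

View pics/w6.png

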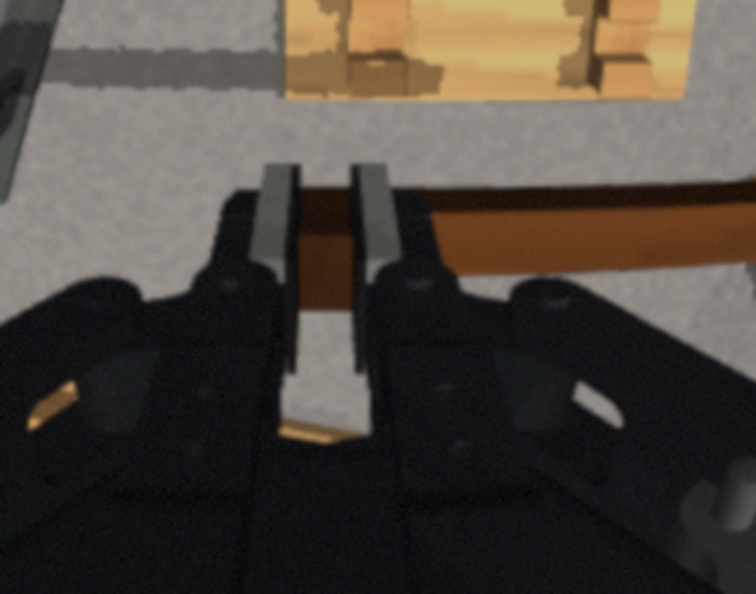

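```bash
cat > fit6.py <<'E'
from lean import *
P0=np.load("p6.npz"); P=(P0["p"],P0["R"]); im=cv2.imread("pics/w6raw.png").astype(int)
obs=[]
for u in (380,400,420,440,460,480,500):
    c=im[230:300,u].astype(float); g=np.abs(np.diff(cv2.GaussianBlur(c.sum(1)[:,None],(1,5),0).ravel())); 
    pk=[i for i in range(2,len(g)-2) if g[i]==g[i-2:i+3].max() and g[i]>18]; print(u,[(230+i,int(g[i])) for i in pk])
E
python3 fit6.py
```

```text
380 [(248, 92), (257, 37), (281, 60), (289, 90)]
400 [(248, 107), (257, 39), (282, 46)]
420 [(248, 98), (256, 33), (280, 65), (288, 97)]
440 [(247, 93), (256, 37), (279, 64)]
460 [(247, 88), (255, 39), (277, 59)]
480 [(245, 71), (254, 42), (290, 31)]
500 [(245, 95), (253, 34), (274, 57)]
```

```bash
cat >> fit6.py <<'E'
E_={380:(248.5,257.5,281.5),420:(248.5,256.8,280.5),440:(247.7,256.3,279.5),460:(247.3,255.5,277.7),500:(245.5,253.7,274.7)}
obs=[(u,v,c) for u,t in E_.items() for c,v in enumerate(t)]
r=solve(obs,P,[-.02,.03,.3,0,0]); x=r.x; print(x.round(3),r.cost)
up=np.array([np.sin(x[2]),0,-np.cos(x[2])]); tk=np.array([-np.cos(x[2]),0,-np.sin(x[2])]); ax=np.array([x[3],1,x[4]]); ax/=np.linalg.norm(ax)
# end of keel: post outer face at y~-.0055 ; middle 85 mm minus along ax
mid=np.array([x[0],0,x[1]])+up*.017+tk*.007+ax*(.085-.006)
W=lambda d:P[1]@d
print("mid tool",mid.round(4),"world",(P[0]+W(mid)).round(4),"axis",W(ax).round(3),"thick",W(tk).round(3),"up",W(up).round(3))
from camfit import head
p=[.77,-.003,.034,.388]; o=head(p,(0,0,0)); cx=head(p,(1000,0,0))-o; cy=head(p,(0,1000,0))-o
print("cam x",cx.round(3),"cam y",cy.round(3),"view",head(p,(-260,0,0)).round(4))
print("ang thick",np.arccos(abs(W(tk)@cx)),"ang len",np.arccos(abs(W(ax)@cy)))
E
python3 fit6.py|tail -5
```

```text
500 [(245, 95), (253, 34), (274, 57)]
[-0.014  0.049  0.31  -0.036  0.032] 0.1939251651949181
mid tool [-0.018   0.0789  0.0329] world [ 0.4884 -0.1944  0.1923] axis [-0.204  0.978 -0.034] thick [0.924 0.228 0.307] up [-0.299 -0.072  0.952]
cam x [0.925 0.031 0.378] cam y [-0.034  0.999  0.   ] view [ 0.5295 -0.0112  0.1716]
ang thick 0.20917738250453285 ang len 0.17463418743116305
```

```bash
python3 -m creep '[[-0.2,0.5,0,0.2,0],[-0.5,1.2,0.1,0.5,0],[-0.8,1.9,0.2,0.85,0],[-1.05,2.5,0.3,1.1,0],[-1.18,2.87,0.35,1.23,0]]'; python3 -m creep '[[0,0,0,0,0],[0,0,0,0,0]]'; python3 - <<'E'
from h import *
P=tool(); im=grab_frame("wrist"); np.savez("p6.npz",p=P[0],R=P[1]); cv2.imwrite("pics/w6raw.png",im)
a=grab_frame("scene"); b=grab_frame("top")
print(P[0])
for c in ("scene","top"):
    print(c,[(np.round(np.array(d["extent"])*[640,400,640,400]).astype(int).tolist(),round(d["p"],2)) for d in search_frame(c,"keel")])
o=np.zeros((600,800,3),np.uint8)
o[:330,:400]=cv2.resize(a[140:240,280:401],(400,330),interpolation=cv2.INTER_CUBIC)
o[:330,400:800]=cv2.resize(b[130:262,230:390],(400,330),interpolation=cv2.INTER_CUBIC)
o[330:600,:400]=cv2.resize(im[180:,:],(400,270)[:2])[:270]
cv2.imwrite("pics/f.png",o)
E
python3 fit6.py
```

```text
clock: 9.95
position: [0.5164, -0.0886, 0.2008]
tool_rot: [3.141, -0.002, -3.071]
force: [0.3, -1.0, 1.0]
grip_width: 0.0096
finger_force: 97.9
clock: 10.2
position: [0.5166, -0.0913, 0.2015]
tool_rot: [-3.141, -0.001, -3.072]
force: [0.9, -0.7, -1.2]
grip_width: 0.0091
finger_force: 98.0
[ 0.51660611 -0.0913055   0.20154852]
scene [([281, 157, 316, 209], 0.57), ([345, 170, 396, 205], 0.19)]
top [([303, 138, 330, 175], 0.71), ([293, 217, 323, 226], 0.57)]
380 [(234, 33), (249, 91), (258, 35), (281, 65), (289, 88)]
400 [(241, 33), (248, 47), (257, 39), (282, 38)]
420 [(248, 85), (257, 33), (280, 62), (288, 89)]
440 [(248, 78), (256, 35), (279, 64)]
460 [(247, 90), (255, 39), (278, 60)]
480 [(246, 93), (254, 41), (276, 64)]
500 [(245, 93), (253, 33), (275, 63)]
[-0.014  0.049  0.31  -0.036  0.032] 0.19374358811678352
mid tool [-0.018   0.0789  0.0329] world [ 0.529  -0.0114  0.1686] axis [-0.034  0.999 -0.032] thick [0.95  0.066 0.304] up [-0.304 -0.021  0.953]
cam x [0.925 0.031 0.378] cam y [-0.034  0.999  0.   ] view [ 0.5295 -0.0112  0.1716]
ang thick 0.08573522445161229 ang len 0.03247615114226174
```

View pics/f.png

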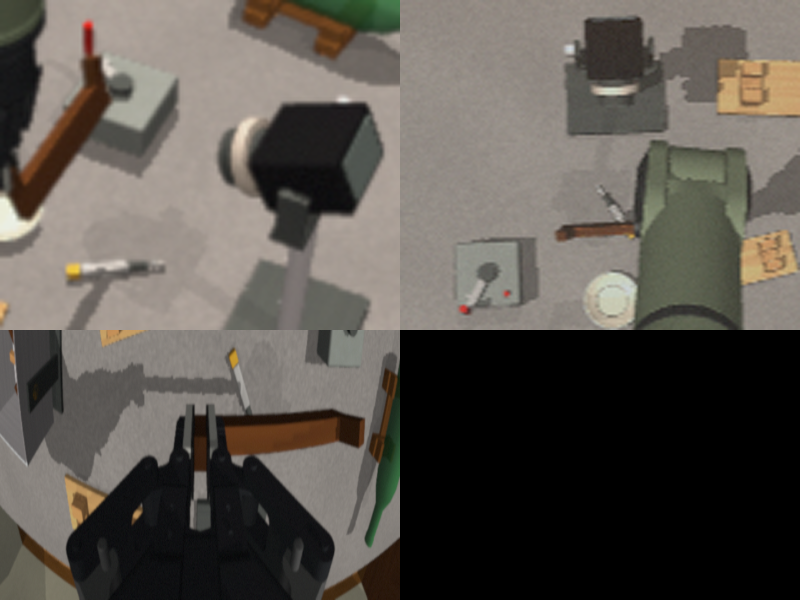

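```bash
python3 - <<'E'
from h import *
mid=np.array([.529,-.0114,.1686]); ax=np.array([-.034,.999,-.032]); ax/=np.linalg.norm(ax)
for l in (.1,.2,.31,.42):
    tk=np.array([np.cos(l),.06,np.sin(l)]); tk-=ax*(tk@ax); tk/=np.linalg.norm(tk); up=np.cross(tk,ax)
    print(l,up.round(2))
    P=[mid+ax*a*.085+tk*.007+up*b*.017 for a in(1,-1) for b in (1,-1)]
    q=pj("scene",P); print(((q-[280,140])*3.305).round(0).tolist())
a=cv2.imread("pics/scene0.png"); a=grab_frame("scene"); cv2.imwrite("pics/g.png",cv2.resize(a[150:220,275:325],None,fx=8,fy=8,interpolation=cv2.INTER_CUBIC))
E
```

```text
0.1 [-0.1   0.03  0.99]
[[108.0, 80.0], [111.0, 106.0], [21.0, 195.0], [26.0, 221.0]]
0.2 [-0.2   0.02  0.98]
[[106.0, 79.0], [112.0, 106.0], [19.0, 194.0], [27.0, 221.0]]
0.31 [-0.31  0.02  0.95]
[[104.0, 78.0], [114.0, 106.0], [17.0, 193.0], [29.0, 221.0]]
0.42 [-0.41  0.02  0.91]
[[102.0, 77.0], [115.0, 105.0], [15.0, 192.0], [30.0, 221.0]]
```

View pics/g.png

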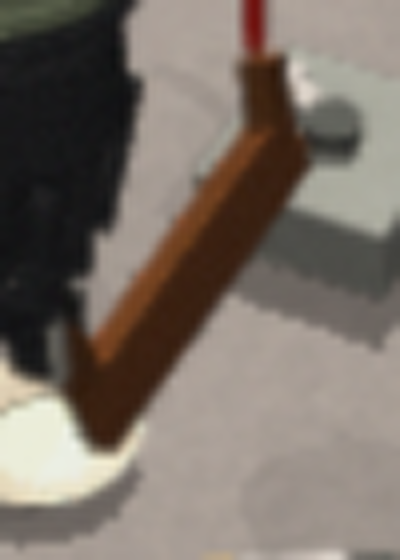

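The pictures show the lever's post back at rest, the keel leaning in front of the lens, and the bystanders in place. By the fit, the middle is within about 5 mm of the view point and the angles are within 0.09 rad, so I hand in.

```bash
python3 -m creep '[[0,0,0,0,0],[0,0,0,0,0]]'; python3 -c "
from workcell import bot
print(bot.job_done())"
```

```text
clock: 10.75
position: [0.5171, -0.0906, 0.202]
tool_rot: [-3.142, 0.0, -3.072]
force: [-0.3, -0.3, -0.6]
grip_width: 0.0091
finger_force: 98.0
the job is handed in; nothing more can be done
None
```

I handed the job in with the lever swung to its stop and back at rest, and the keel held still by its sternpost, leaned towards the lens, about 5 mm from the view point and within about 0.09 rad by my own measurements; the hand-in returned no verdict.

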